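# Open the jar with the push-and-turn safety cap

### The arm

A 6-joint arm with a two-finger parallel gripper is mounted at the origin on a cart in front of the work surface, level with it; the furniture and walls round the work are solid. World frame = base frame: x ahead of the robot, y to its left, z up, the work surface at z = 0. Lengths are in mm, angles in rad, forces in N, time in s.
With the tool pointing down it reaches from about 225 to 725 mm from the base axis. Payload 3.1 kg.
Tool frame: the origin (TCP) lies at the centre of the arm's flange, where the gripper is bolted on; the fingertips stand 173 mm ahead of it and the grasp point (between the pads) lies 155 mm ahead of it; x points along the fingers, y is the direction in which the jaws open and shut, and the axes are right-handed (so a half turn about x gives the same grasp; the last joint's range is limited). The gripper opens to 85 mm and grips with 20 to 120 N. Pads are 22 mm wide; open, the fingers measure 114 mm over their backs; the gripper's body (76 mm by 85 mm) begins 54 mm behind the grasp point. The pads swing forward as they close: fully open they stand 13 mm farther back than shut.
Start: joints at [-1.473, 0.048, 0.099, 1.622, 0, 1.443], TCP at [117.525, -511.67, 404.712] pointing down, gripper open.
Joint ranges: [-2.91, 2.91], [-0.99, 1.94], [-1.21, 1.42], [-2.12, 2.29], [-1.49, 1.47], [-3.14, 3.14]. Speed limits (rad/s): [2.79, 2.79, 3.14, 3.14, 3.14, 3.14].

### API

Orientations are given as a unit quaternion [x, y, z, w].
In Python, from bench import sensors, read_camera, arm, search_frame, landmark_of gives the robot as it stands.
- The arm moves only by the tool send_rows, never from a script. Its argument "increments" is a list that holds one entry, the list of rows, each a list of 7 numbers: the shift along the tool's x, y, z in mm, then the turn, a rotation vector about the tool's x, y, z in rad, then the finger opening in mm, from 0 to 85.4. In form: [[[x, y, z, rx, ry, rz, gripper], ...]]. A call has 1 to 12 rows; each row is the pose to reach, as a shift and turn from the pose commanded when the call began, along the tool's axes at that moment; what a row does not reach only later rows make up. A row lasts 1/8 s, in which the tool goes at most 62.5 mm and 10.7 degrees, less where a joint would pass 70% of its speed; a pose out of reach is approached as far as the arm can. A call with a gripper value outside its range is refused whole. The fingers move at their own pace and stop on an object; "squeeze" is the grip in N (left out, the last holds). Time passes only in rows, so rows that repeat a pose let the fingers close. It gives the time, the measured TCP pose, the force and the opening at its end, in the units of the state.
- sensors.state(): the state, without advancing time (a new reading comes with each control period).
- read_camera(name): name is "side" or "top"; returns a dict with "frame" (384x512x3 uint8, red, green, blue), "depth" (384x512 float32, mm along the optical axis (not along the pixel's ray), 0 where there is no reading), "camera_matrix" (3x3 intrinsics, pixels), "rvec" (rotation vector, rad) and "tvec" (3), from world to camera coordinates, as OpenCV has them. Camera axes: x right, y down, z forward; pixel columns grow to the right and rows downward; lengths in mm; the calibration is good to about 2 mm. A picture is of the moment at which its call begins.
- arm.finish_job(): hands the job in, once; it reports no verdict.
Trained networks look in the newest picture that a camera, given by its name, has taken for a name from the list of things; names that differ only in an ending like _2 or _b are one class to them, and where a whole thing is asked for, a point or a joint stands for the part that bears it (a point fixed in the world has none). Each returns a list of dicts, best first, with "confidence" (0 to 1); they miss things now and then, are a little off and sometimes report something else, mostly with a low value. They report only what shows in the picture. A call takes as long as a camera call.
- search_frame(camera, query): "xyz" ([x, y, z] in mm, in world coordinates, good to about 4 mm: the middle of the surface that is visible of it).
- landmark_of(camera, query): "xyz" ([x, y, z] in mm, in world coordinates, good to about 4 mm: a listed point, or the origin of a listed thing).
The state is a dict: "t": time; "joint_positions": joint angles; "joint_velocities": joint speeds; "tau": joint torques, N m; "tcp_pos": TCP position; "tcp_rot": TCP orientation; "ft_force": force on the tool from outside, world axes, zero at the start; "moment": the same for the moment, N m; "width": finger opening in mm.
Only numpy, scipy, OpenCV 4.12 (cv2) and the standard library are available. Lean on these libraries where they do the work, as an engineer would, in place of code of your own. Each camera call takes 0.05 s, during which the arm holds its last target.

### The job

Open the amber jar: press its child-resistant safety cap down and, keeping it pressed, turn it about a quarter turn counter-clockwise, then lift the cap off. Set the cap down, open side down as it came off, flat on the floor of the steel tray and let go of it; do not drop it, do not force the jar and do not knock the other bottles about.

Things in the scene. Friction and masses are not known exactly. Their poses are not given: they have to be found in the camera images.
- jar: Amber glass jar, 110 mm in diameter, fixed to the table in a round steel holder 140 mm in diameter; nothing of it moves. Origin at the centre of the holder's underside, at z = 0.002; z up, yaw of no importance. The jar's shoulder is 116 mm and the rim of its neck 158 mm above it. (The pale steel top, left of y = 0.01, is 2 mm higher than the black one.)
- cap_center (a point): Centre, half-way up, of the white ribbed shell of the safety cap: an upright cylinder 60 mm in diameter (62 mm over ribs), 46 mm high, closed above, open below, about 80 g. z is its axis, up; x turns with the shell and starts anyhow. On the jar, on its axis, this point is 153.5 mm above the jar's origin, the cap's top 176.5 mm, its lower edge 130.5 mm (14 mm above the shoulder).
- cap_press (a joint): How far the shell is pushed down on the sprung inner cap: 0 free, 0.006 m fully down. It yields from about 4 N on and is fully down, with the inner cap seated (7.5 mm in all at the shell), at about 12 N; press with 13 to 18 N. If the teeth inside meet crest on crest it stops 2 to 3 mm down; turn a little, press on. Not pressed, the shell spins idly and the cap stays locked on.
- neck_rim (a point): Centre of the rim of the jar's neck, 158 mm up. Pressed fully, the shell takes the inner cap along after up to 30 degrees of idle turning. Counter-clockwise seen from above, that comes free after 40 degrees and meets a stop at 110; clockwise it meets a stop at once. So 1.3 to 1.5 rad in one grasp, kept pressed, opens it. Then it lifts straight off; 35 mm up clears the neck.
- tray_mid (a point): Shallow stainless steel tray, 155 x 225 mm (x by y of its frame), rim 22 mm high, lying loose on the table; the point is the centre of its underside. Its floor is about 2 mm thick.
- bottle_a: Bystander: small glass reagent bottle with a screw cap, 58 mm in diameter, 109 mm tall; origin under its centre.
- bottle_b: Bystander: another such bottle, 58 mm in diameter, 109 mm tall; origin under its centre.
- wash: Bystander: plastic wash bottle with a bent spout, 68 mm wide, 203 mm tall; origin under its centre.

How it is judged:
By the outcome, as a careful person would: the job done as asked, in the order asked, and still so for the second after the job is handed in, with the robot touching nothing.
It also fails if it takes over 48 s, if anything falls off the work surface, if the arm or the gripper's body presses on something with over 40 N, if the wrist force passes 120 N, or if a joint passes its speed limit or range.

## Working session

There is one attempt and no reset: what is moved stays moved. The work goes in short steps, Python scripts to look and compute and a tool call to move; the robot and the scene stay as the last step left them, time stands still between calls to the robot, and variables do not carry over. Pictures are saved under pics/ and viewed, and the job is handed in when it is done.

Besides the shell and the picture viewer there is one more tool, called after "Request:" in YAML: its name, and indented under it one key for each argument. send_rows: Moves the arm, as the interface text tells. Its arguments: {"type":"object","properties":{"increments":{"type":"array","items":{"type":"array","items":{"type":"array","items":{"type":"number"}}}},"squeeze":{"type":"number"}},"required":["increments"]}

```bash
mkdir -p pics; ls
cat > h.py <<'E'
import numpy as np, cv2
from bench import sensors, read_camera, arm, search_frame, landmark_of
def save(c,name):
    cv2.imwrite('pics/'+name+'.png', c['frame'][:,:,::-1])
def world(c):
    R=cv2.Rodrigues(np.array(c['rvec'],float))[0]; K=np.array(c['camera_matrix']); d=c['depth']
    v,u=np.mgrid[0:d.shape[0],0:d.shape[1]]
    p=np.stack([(u-K[0,2])*d/K[0,0],(v-K[1,2])*d/K[1,1],d],-1)
    return (p-np.array(c['tvec']).reshape(3))@R
E
python3 - <<'E'
from h import *
print(sensors.state())
for n in ['top','side']:
    c=read_camera(n); save(c,n+'0')
    np.savez(n+'0.npz',**{k:np.array(v) for k,v in c.items()})
    for q in ['jar','cap_center','neck_rim','tray_mid','bottle_a','wash']:
        print(n,q,[(np.round(r['xyz']).tolist(),round(r['confidence'],2)) for r in landmark_of(n,q)][:4])
E
```

```text
pics
{'t': 0.0, 'joint_positions': array([-1.47280523e+00,  4.87392152e-02,  9.75845410e-02,  1.62197510e+00,
       -1.22615306e-05,  1.44297464e+00]), 'joint_velocities': array([0.00041056, 0.0021559 , 0.00018702, 0.0010866 , 0.00202339,
       0.00153059]), 'tau': array([ 3.54670738e-04, -3.38783526e+01,  3.20015216e+01,  2.01277889e-02,
       -5.67755660e-05,  2.94404394e-07]), 'tcp_pos': array([ 117.50164106, -511.47364169,  403.51600194]), 'tcp_rot': array([ 0.70261201,  0.08049228, -0.70259607,  0.07884234]), 'ft_force': array([0.69051512, 0.76665234, 0.20366684]), 'moment': array([-0.02111497, -0.02115915, -0.03074772]), 'width': 85.20859132084374}
top jar [([546.0, -209.0, 0.0], 0.78)]
top cap_center [([545.0, -207.0, 154.0], 0.82), ([586.0, 431.0, -1.0], 0.58)]
top neck_rim [([543.0, -208.0, 159.0], 0.71)]
top tray_mid [([482.0, 227.0, 3.0], 0.93)]
top bottle_a [([585.0, 433.0, 3.0], 0.89), ([504.0, 454.0, 4.0], 0.62)]
top wash [([684.0, -77.0, 0.0], 0.73)]
side jar [([547.0, -211.0, -1.0], 0.6)]
side cap_center [([546.0, -212.0, 156.0], 0.71), ([507.0, 455.0, 6.0], 0.3)]
side neck_rim [([542.0, -210.0, 162.0], 0.55)]
side tray_mid [([481.0, 231.0, 1.0], 0.7)]
side bottle_a [([586.0, 423.0, -1.0], 0.67)]
side wash [([686.0, -78.0, -0.0], 0.85)]
```

View pics/top0.png

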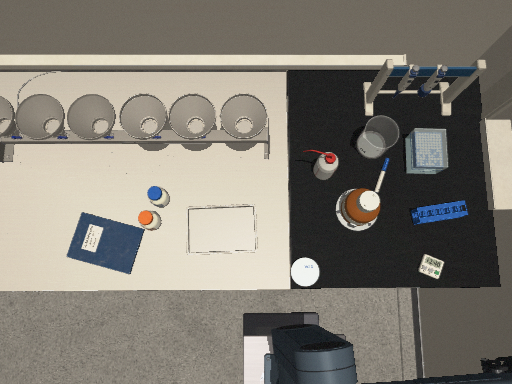

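View pics/side0.png

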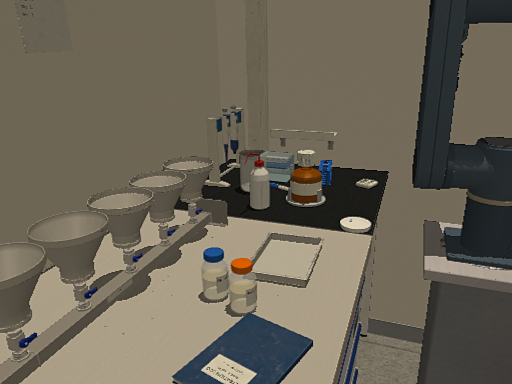

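Run:
```python
from h import *
from scipy.spatial.transform import Rotation as R
for n in ['top','side']:
    c=dict(np.load(n+'0.npz')); w=world(c); ok=c['depth']>0
    m=ok&(abs(w[...,0]-545)<60)&(abs(w[...,1]+209)<60)
    z=w[...,2]
    t=m&(z>172)&(z<186)
    P=w[t]; print(n,'cap top',t.sum(),P.min(0).round(1),P.max(0).round(1),np.median(P,0).round(1))
    if t.sum()>5: print(cv2.minEnclosingCircle(P[:,:2].astype(np.float32)))
    m=ok&(abs(w[...,0]-482)<130)&(abs(w[...,1]-227)<170)&(z>12)&(z<30); P=w[m]
    if m.sum()>5: print('rim',m.sum(),cv2.minAreaRect(P[:,:2].astype(np.float32)))
    m=ok&(abs(w[...,0]-482)<50)&(abs(w[...,1]-227)<70); print('floor',np.median(w[m][:,2]))
    # obstacles above 200
    m=ok&(z>150); 
r=R.from_quat(sensors.state()['tcp_rot']); print(r.as_matrix().round(3))
```

```text
top cap top 331 [ 514.3 -240.2  172.3] [ 573.6 -180.4  184.5] [ 543.5 -210.6  177.9]
((544.0777587890625, -211.22305297851562), 30.788101196289062)
rim 526 ((504.102294921875, 220.62632751464844), (211.78268432617188, 249.1128387451172), 5.889242649078369)
floor 2.9671695587157494
side cap top 88 [ 516.3 -231.5  172.1] [ 576.6 -173.8  180.2] [ 543.3 -199.   178.1]
((545.689208984375, -204.6614227294922), 30.89991569519043)
rim 749 ((482.20697021484375, 230.32208251953125), (155.38343811035156, 231.35459899902344), 2.2514688968658447)
floor 3.575058143611893
[[-0.     0.224 -0.975]
 [-0.    -0.975 -0.224]
 [-1.     0.     0.   ]]
```

The cap shows at top (369,201) and side (306,157), the tray at top (222,229), and the wash bottle is well clear at top (326,165). I put the cap at about (544.5, -209.5) and the tray at (482, 229). First move goes above the cap.

```bash
cat >> h.py <<'E'
from scipy.spatial.transform import Rotation as Rn
def inc(cmdpos, phi, tgt):
    # tool down, tool y at world yaw phi: world delta -> tool increments
    M=np.array([[0,0,-1],[np.cos(phi),np.sin(phi),0],[-np.sin(phi)*-1,-np.cos(phi),0]])
    M[2]=np.cross(M[0],M[1]); return M@(np.array(tgt)-np.array(cmdpos))
E
python3 - <<'E'
from h import *
phi=np.arctan2(-.975,.2238); print(phi, inc([117.5,-511.7,404.7],phi,[544.5,-209.5,404.7]))
E
```

```text
-1.3451663327312746 [   0.         -199.01162017 -483.78529849]
```

Request:
send_rows:
  increments:
    - [[0,-20,-48,-0.12,0,0,85],[0,-40,-97,-0.24,0,0,85],[0,-60,-145,-0.36,0,0,85],[0,-80,-194,-0.48,0,0,85],[0,-100,-242,-0.6,0,0,85],[0,-120,-290,-0.72,0,0,85],[0,-140,-339,-0.84,0,0,85],[0,-160,-387,-0.96,0,0,85],[0,-180,-436,-1.05,0,0,85],[0,-199,-484,-1.145,0,0,85],[0,-199,-484,-1.145,0,0,85],[0,-199,-484,-1.145,0,0,85]]

```text
t: 2.2
tcp_pos: [544.6, -209.3, 404.5]
tcp_rot: [-0.547, -0.448, 0.548, -0.447]
ft_force: [0.1, -0.5, -0.5]
width: 85.0
```

Run:
```python
from h import *
s=sensors.state(); print({k:np.round(v,3) for k,v in s.items()}); print(Rn.from_quat(s['tcp_rot']).as_matrix().round(3))
c=read_camera('side'); save(c,'side1')
cv2.imwrite('pics/side1c.png',cv2.resize(c['frame'][80:240,200:420,::-1],None,fx=3.5,fy=3.5))
```

```text
{'t': np.float64(2.2), 'joint_positions': array([-4.820e-01,  2.040e-01,  2.690e-01,  1.637e+00, -1.000e-03,
        1.289e+00]), 'joint_velocities': array([-0.026, -0.018, -0.01 ,  0.   ,  0.002, -0.002]), 'tau': array([  0.778, -39.25 ,  31.975,  -0.042,   0.05 ,  -0.   ]), 'tcp_pos': array([ 544.601, -209.335,  404.512]), 'tcp_rot': array([-0.547, -0.448,  0.548, -0.447]), 'ft_force': array([ 0.145, -0.481, -0.488]), 'moment': array([0.021, 0.   , 0.059]), 'width': np.float64(85.042)}
[[-0.001  0.98  -0.199]
 [-0.    -0.199 -0.98 ]
 [-1.    -0.001  0.   ]]
```

View pics/side1c.png

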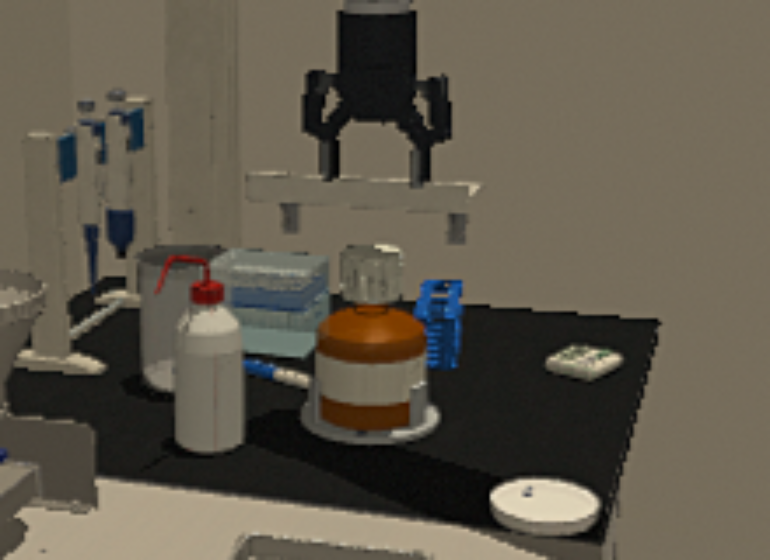

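The gripper is centred over the cap: fingers at crop (375,160), cap at (372,273). Descending.

Request:
send_rows:
  increments:
    - [[15,0,0,0,0,0,85],[30,0,0,0,0,0,85],[45,0,0,0,0,0,85],[58,0,0,0,0,0,85],[70,0,0,0,0,0,85],[80,0,0,0,0,0,85],[88,0,0,0,0,0,85],[95,0,0,0,0,0,85],[95,0,0,0,0,0,85],[95,0,0,0,0,0,85]]

```text
t: 3.5
tcp_pos: [544.8, -209.4, 310.1]
tcp_rot: [0.548, 0.447, -0.547, 0.448]
ft_force: [-0.7, -0.5, 0.4]
width: 85.2
```

Run:
```python
from h import *
s=sensors.state(); print(s['ft_force'],s['moment'])
c=read_camera('side'); 
cv2.imwrite('pics/side2c.png',cv2.resize(c['frame'][80:240,200:420,::-1],None,fx=3.5,fy=3.5))
c=read_camera('top'); 
cv2.imwrite('pics/top2c.png',cv2.resize(c['frame'][120:280,280:470,::-1],None,fx=3.5,fy=3.5))
```

```text
[-0.72299001 -0.5265746   0.41132981] [-0.03162857  0.00945135 -0.00928509]
```

View pics/side2c.png

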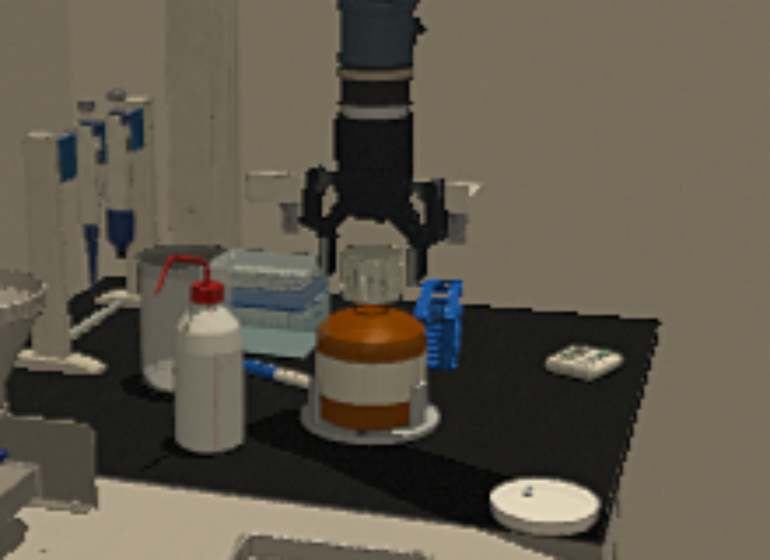

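View pics/top2c.png

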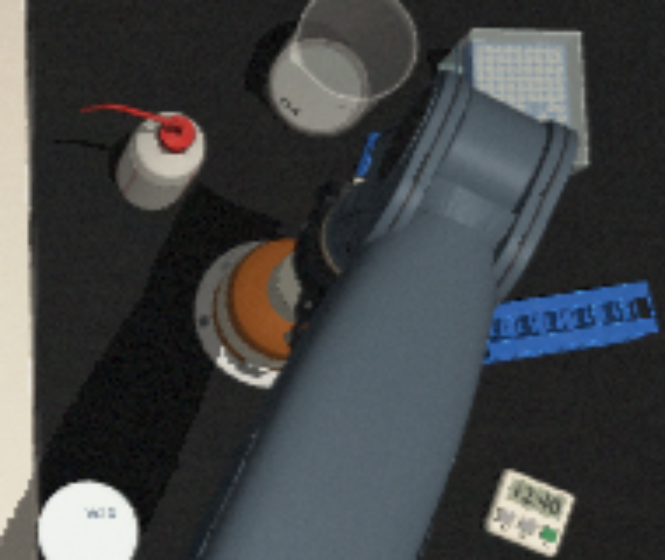

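The fingers straddle the cap evenly, with the tips about two thirds of the way down it. Closing gently.

Request:
send_rows:
  increments:
    - [[0,0,0,0,0,0,70],[0,0,0,0,0,0,64],[0,0,0,0,0,0,58],[0,0,0,0,0,0,52],[0,0,0,0,0,0,50],[0,0,0,0,0,0,50],[0,0,0,0,0,0,50],[0,0,0,0,0,0,50]]
  squeeze: 60

```text
t: 4.6
tcp_pos: [544.9, -209.4, 310.2]
tcp_rot: [0.548, 0.447, -0.547, 0.448]
ft_force: [0.3, 0.4, 3.1]
width: 57.7
```

Run:
```python
from h import *
s=sensors.state(); print({k:np.round(s[k],3) for k in ('t','tcp_pos','ft_force','moment','width')})
```

```text
{'t': np.float64(4.6), 'tcp_pos': array([ 544.891, -209.384,  310.152]), 'ft_force': array([0.302, 0.351, 3.13 ]), 'moment': array([ 0.072, -0.181, -0.001]), 'width': np.float64(57.686)}
```

Request:
send_rows:
  increments:
    - [[1,0,0,0,0,0,50],[2,0,0,0,0,0,50],[3,0,0,0,0,0,50],[4,0,0,0,0,0,50],[5,0,0,0,0,0,50],[5,0,0,0,0,0,50]]

```text
t: 5.35
tcp_pos: [544.9, -209.3, 305.8]
tcp_rot: [0.548, 0.447, -0.547, 0.448]
ft_force: [0.5, 0.2, 7.9]
width: 57.7
```

Request:
send_rows:
  increments:
    - [[1,0,0,0,0,0,50],[2,0,0,0,0,0,50],[3,0,0,0,0,0,50],[3,0,0,0,0,0,50]]

```text
t: 5.85
tcp_pos: [544.8, -209.3, 303.7]
tcp_rot: [0.548, 0.447, -0.547, 0.448]
ft_force: [-1.6, 2.5, 10.3]
width: 57.7
```

Request:
send_rows:
  increments:
    - [[1,0,0,0,0,0,50],[1.5,0,0,0,0,0,50],[1.5,0,0,0,0,0,50]]

```text
t: 6.22
tcp_pos: [544.8, -209.3, 302.7]
tcp_rot: [0.548, 0.447, -0.547, 0.448]
ft_force: [-0.3, 2.3, 10.4]
width: 57.8
```

Request:
send_rows:
  increments:
    - [[0.7,0,0,0,0,0,50],[1.3,0,0,0,0,0,50],[1.3,0,0,0,0,0,50]]

```text
t: 6.6
tcp_pos: [544.7, -209.2, 302.7]
tcp_rot: [0.548, 0.447, -0.547, 0.449]
ft_force: [-3.1, 2.7, 14.8]
width: 57.7
```

Fully down at 7.5 mm with 14.8 N. Turning counter-clockwise (negative about tool x).

Request:
send_rows:
  increments:
    - [[0,0,0,-0.08,0,0,50],[0,0,0,-0.16,0,0,50],[0,0,0,-0.24,0,0,50],[0,0,0,-0.32,0,0,50],[0,0,0,-0.4,0,0,50],[0,0,0,-0.4,0,0,50]]

```text
t: 7.35
tcp_pos: [545.0, -209.6, 302.7]
tcp_rot: [0.448, 0.546, -0.447, 0.549]
ft_force: [-1.0, 1.2, 14.0]
width: 57.9
```

Run:
```python
from h import *
s=sensors.state(); print({k:np.round(s[k],3) for k in ('t','tcp_pos','ft_force','moment','width','joint_positions')})
```

```text
{'t': np.float64(7.35), 'tcp_pos': array([ 545.   , -209.605,  302.659]), 'ft_force': array([-0.986,  1.183, 13.956]), 'moment': array([ 0.294,  0.444, -0.099]), 'width': np.float64(57.921), 'joint_positions': array([-0.482,  0.199,  0.061,  1.429, -0.   ,  0.889])}
```

Request:
send_rows:
  increments:
    - [[0.3,0,0,-0.08,0,0,50],[0.3,0,0,-0.16,0,0,50],[0.3,0,0,-0.24,0,0,50],[0.3,0,0,-0.32,0,0,50],[0.3,0,0,-0.4,0,0,50],[0.3,0,0,-0.5,0,0,50],[0.3,0,0,-0.5,0,0,50]]

```text
t: 8.22
tcp_pos: [544.8, -209.6, 302.6]
tcp_rot: [0.298, 0.64, -0.298, 0.643]
ft_force: [-2.7, 1.9, 16.0]
width: 57.1
```

Run:
```python
from h import *
s=sensors.state(); print({k:np.round(s[k],3) for k in ('t','tcp_pos','ft_force','moment','width','joint_positions')})
```

```text
{'t': np.float64(8.225), 'tcp_pos': array([ 544.846, -209.616,  302.629]), 'ft_force': array([-2.681,  1.909, 16.017]), 'moment': array([ 0.34 ,  0.589, -0.077]), 'width': np.float64(57.129), 'joint_positions': array([-4.820e-01,  1.980e-01,  6.100e-02,  1.429e+00, -1.000e-03,
        3.890e-01])}
```

Continuing to 1.4 rad in total.

Request:
send_rows:
  increments:
    - [[0,0,0,-0.08,0,0,50],[0,0,0,-0.16,0,0,50],[0,0,0,-0.24,0,0,50],[0,0,0,-0.32,0,0,50],[0,0,0,-0.4,0,0,50],[0,0,0,-0.48,0,0,50],[0,0,0,-0.52,0,0,50],[0,0,0,-0.52,0,0,50]]

```text
t: 9.22
tcp_pos: [544.9, -210.1, 302.7]
tcp_rot: [0.122, 0.695, -0.125, 0.698]
ft_force: [-2.1, 0.2, 14.6]
width: 57.4
```

Run:
```python
from h import *
s=sensors.state(); print({k:np.round(s[k],3) for k in ('t','tcp_pos','ft_force','moment','width','joint_positions')})
```

```text
{'t': np.float64(9.225), 'tcp_pos': array([ 544.914, -210.109,  302.664]), 'ft_force': array([-2.103,  0.203, 14.58 ]), 'moment': array([ 0.116,  0.567, -0.069]), 'width': np.float64(57.368), 'joint_positions': array([-0.482,  0.199,  0.061,  1.428, -0.002, -0.131])}
```

Turned 1.42 rad with the press kept on. Now a slow lift while watching the force.

Request:
send_rows:
  increments:
    - [[-2,0,0,0,0,0,50],[-4,0,0,0,0,0,50],[-7,0,0,0,0,0,50],[-10,0,0,0,0,0,50],[-13,0,0,0,0,0,50],[-16,0,0,0,0,0,50],[-16,0,0,0,0,0,50]]

```text
t: 10.1
tcp_pos: [544.1, -209.0, 313.1]
tcp_rot: [0.124, 0.698, -0.123, 0.695]
ft_force: [-1.0, -1.8, -0.5]
width: 57.2
```

Request:
send_rows:
  increments:
    - [[-3,0,0,0,0,0,50],[-6,0,0,0,0,0,50],[-9,0,0,0,0,0,50],[-9,0,0,0,0,0,50]]

```text
t: 10.6
tcp_pos: [544.6, -209.6, 324.0]
tcp_rot: [0.123, 0.696, -0.124, 0.696]
ft_force: [-1.5, -1.0, -1.0]
width: 57.4
```

Run:
```python
from h import *
s=sensors.state(); print({k:np.round(s[k],3) for k in ('t','tcp_pos','ft_force','moment','width')})
c=read_camera('side'); 
cv2.imwrite('pics/side3c.png',cv2.resize(c['frame'][80:240,200:420,::-1],None,fx=3.5,fy=3.5))
```

```text
{'t': np.float64(10.6), 'tcp_pos': array([ 544.626, -209.564,  324.046]), 'ft_force': array([-1.53 , -0.989, -1.017]), 'moment': array([-0.255,  0.359,  0.005]), 'width': np.float64(57.441)}
```

View pics/side3c.png

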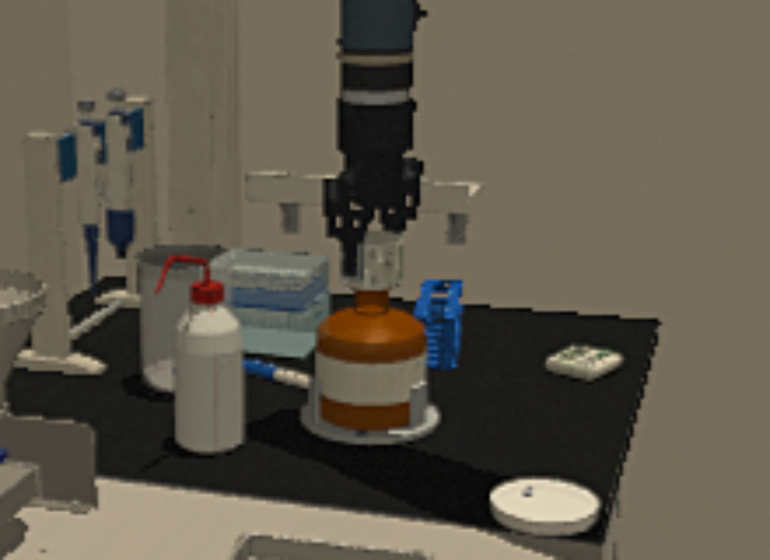

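The cap is coming off and the bare neck shows below it at crop (372,300). Lifting clear.

Request:
send_rows:
  increments:
    - [[-5,0,0,0,0,0,50],[-12,0,0,0,0,0,50],[-22,0,0,0,0,0,50],[-35,0,0,0,0,0,50],[-50,0,0,0,0,0,50],[-65,0,0,0,0,0,50],[-80,0,0,0,0,0,50],[-90,0,0,0,0,0,50],[-97,0,0,0,0,0,50],[-97,0,0,0,0,0,50]]

```text
t: 11.9
tcp_pos: [544.8, -209.4, 421.1]
tcp_rot: [0.123, 0.696, -0.123, 0.697]
ft_force: [0.6, -0.2, -1.2]
width: 57.7
```

Run:
```python
from h import *
s=sensors.state(); print({k:np.round(s[k],3) for k in ('t','tcp_pos','ft_force','moment','width')})
M=Rn.from_quat(s['tcp_rot']).as_matrix(); print(M.round(3), np.arctan2(M[1,1],M[0,1])); 
print(inc([544.8,-209.6,420.6],np.arctan2(M[1,1],M[0,1]),[482,229,420.6]))
c=read_camera('side'); 
cv2.imwrite('pics/side4c.png',cv2.resize(c['frame'][50:240,200:420,::-1],None,fx=3,fy=3))
```

```text
{'t': np.float64(11.9), 'tcp_pos': array([ 544.799, -209.434,  421.137]), 'ft_force': array([ 0.627, -0.23 , -1.155]), 'moment': array([-0.023,  0.034, -0.018]), 'width': np.float64(57.674)}
[[ 0.001  0.344  0.939]
 [-0.     0.939 -0.344]
 [-1.    -0.     0.001]] 1.2199806977816265
[   0.          390.30397709 -209.70599768]
```

View pics/side4c.png

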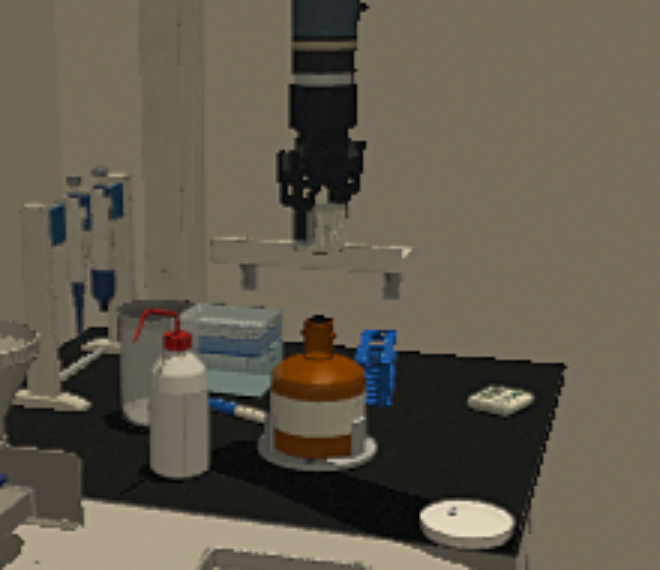

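The cap is free: the open neck is at crop (318,330) and the cap hangs upright in the jaws at (323,228). Moving over the tray.

Request:
send_rows:
  increments:
    - [[0,15,-8,-0.01,0,0,50],[0,45,-24,-0.04,0,0,50],[0,85,-46,-0.08,0,0,50],[0,130,-70,-0.12,0,0,50],[0,175,-94,-0.17,0,0,50],[0,220,-118,-0.21,0,0,50],[0,265,-142,-0.25,0,0,50],[0,310,-167,-0.29,0,0,50],[0,345,-185,-0.33,0,0,50],[0,375,-202,-0.36,0,0,50],[0,390,-210,-0.37,0,0,50],[0,390,-210,-0.37,0,0,50]]

```text
t: 13.45
tcp_pos: [480.9, 229.9, 420.2]
tcp_rot: [-0.008, 0.707, 0.007, 0.707]
ft_force: [-0.6, -0.1, -1.2]
width: 57.5
```

Request:
send_rows:
  increments:
    - [[20,0,0,0,0,0,50],[45,0,0,0,0,0,50],[75,0,0,0,0,0,50],[105,0,0,0,0,0,50],[135,0,0,0,0,0,50],[160,0,0,0,0,0,50],[180,0,0,0,0,0,50],[190,0,0,0,0,0,50],[195,0,0,0,0,0,50],[195,0,0,0,0,0,50]]

```text
t: 14.7
tcp_pos: [481.7, 228.8, 226.0]
tcp_rot: [-0.007, 0.707, 0.007, 0.707]
ft_force: [-1.1, 0.3, -0.4]
width: 57.8
```

Run:
```python
from h import *
s=sensors.state(); print({k:np.round(s[k],3) for k in ('t','tcp_pos','ft_force','moment','width')})
c=read_camera('side'); 
cv2.imwrite('pics/side5c.png',cv2.resize(c['frame'][130:320,180:380,::-1],None,fx=3,fy=3))
w=world(c); ok=c['depth']>0
m=ok&(np.hypot(w[...,0]-482,w[...,1]-229)<38)&(w[...,2]>15)&(w[...,2]<90)
P=w[m]; print(np.percentile(P[:,2],[0,2,5,50,95,100]))
c=read_camera('top'); save(c,'top5')
```

```text
{'t': np.float64(14.7), 'tcp_pos': array([481.747, 228.774, 225.967]), 'ft_force': array([-1.115,  0.289, -0.44 ]), 'moment': array([0.073, 0.027, 0.031]), 'width': np.float64(57.771)}
[47.39049419 49.29326724 50.24770434 68.39151756 87.4748921  89.83947962]
```

View pics/side5c.png

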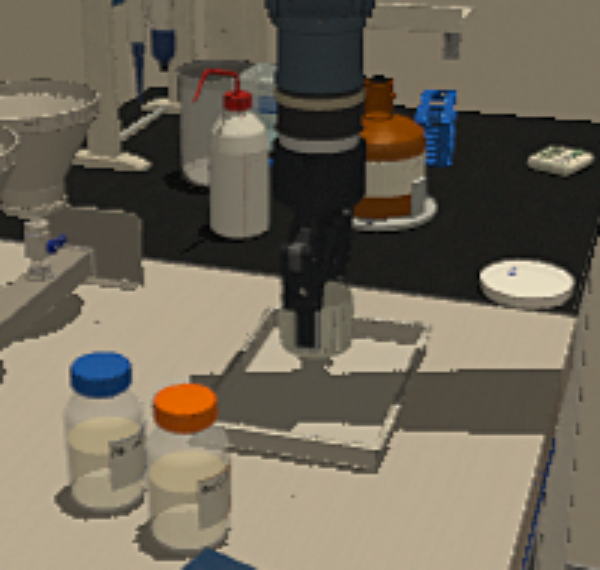

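View pics/top5.png

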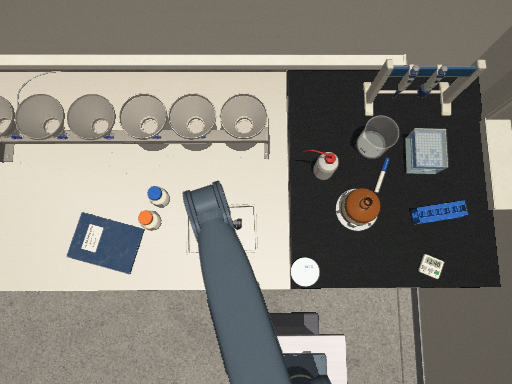

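The cap hangs level and central over the tray floor (crop (317,330)), with its lower edge at about z = 48 mm, so contact should come at TCP z of about 182. Lowering.

Request:
send_rows:
  increments:
    - [[10,0,0,0,0,0,50],[20,0,0,0,0,0,50],[28,0,0,0,0,0,50],[34,0,0,0,0,0,50],[38,0,0,0,0,0,50],[40,0,0,0,0,0,50],[40,0,0,0,0,0,50]]

```text
t: 15.68
tcp_pos: [481.5, 229.1, 185.6]
tcp_rot: [-0.007, 0.707, 0.007, 0.707]
ft_force: [0.6, -0.5, -1.4]
width: 57.8
```

Request:
send_rows:
  increments:
    - [[0.7,0,0,0,0,0,50],[1.4,0,0,0,0,0,50],[2,0,0,0,0,0,50],[2,0,0,0,0,0,50]]

```text
t: 16.18
tcp_pos: [481.5, 229.1, 183.6]
tcp_rot: [-0.007, 0.707, 0.007, 0.707]
ft_force: [-0.0, -0.6, -0.5]
width: 57.7
```

Request:
send_rows:
  increments:
    - [[0.5,0,0,0,0,0,50],[1,0,0,0,0,0,50],[1.5,0,0,0,0,0,50],[1.5,0,0,0,0,0,50]]

```text
t: 16.68
tcp_pos: [481.5, 229.0, 182.0]
tcp_rot: [-0.007, 0.707, 0.007, 0.707]
ft_force: [-0.4, -0.0, -0.9]
width: 57.6
```

Request:
send_rows:
  increments:
    - [[0.5,0,0,0,0,0,50],[1,0,0,0,0,0,50],[1,0,0,0,0,0,50]]

```text
t: 17.05
tcp_pos: [481.6, 229.1, 181.7]
tcp_rot: [-0.007, 0.707, 0.007, 0.707]
ft_force: [-1.2, -0.2, 3.3]
width: 57.9
```

Contact: the TCP stopped at 181.7 as predicted and the force rose about 4 N. Releasing.

Request:
send_rows:
  increments:
    - [[0,0,0,0,0,0,56],[0,0,0,0,0,0,58],[0,0,0,0,0,0,60],[0,0,0,0,0,0,62],[0,0,0,0,0,0,66],[0,0,0,0,0,0,72],[0,0,0,0,0,0,80],[0,0,0,0,0,0,85],[0,0,0,0,0,0,85]]
  squeeze: 20

```text
t: 18.18
tcp_pos: [481.5, 229.1, 181.2]
tcp_rot: [-0.007, 0.707, 0.007, 0.707]
ft_force: [-0.5, -0.1, -0.1]
width: 85.3
```

Run:
```python
from h import *
s=sensors.state(); print({k:np.round(s[k],3) for k in ('t','tcp_pos','ft_force','moment','width')})
c=read_camera('side'); 
cv2.imwrite('pics/side6c.png',cv2.resize(c['frame'][130:320,180:380,::-1],None,fx=3,fy=3))
```

```text
{'t': np.float64(18.175), 'tcp_pos': array([481.51 , 229.059, 181.152]), 'ft_force': array([-0.481, -0.09 , -0.095]), 'moment': array([ 0.003, -0.032,  0.001]), 'width': np.float64(85.329)}
```

View pics/side6c.png

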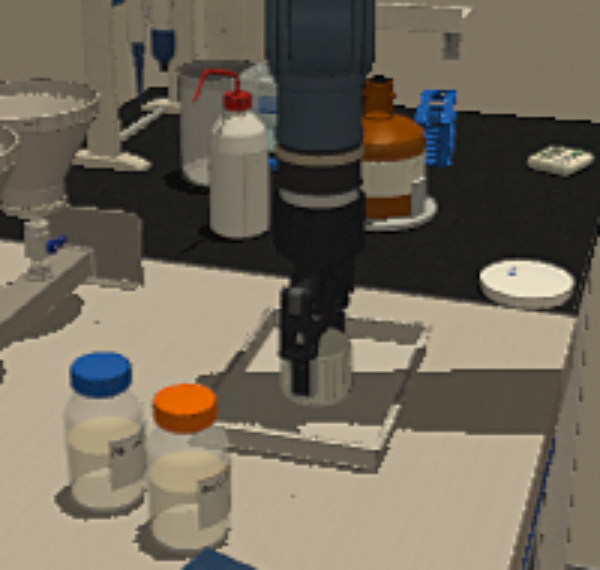

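The cap stands on the tray floor (crop (318,368)) and the fingers are open. Retreating straight up.

Request:
send_rows:
  increments:
    - [[-3,0,0,0,0,0,85],[-8,0,0,0,0,0,85],[-16,0,0,0,0,0,85],[-30,0,0,0,0,0,85],[-50,0,0,0,0,0,85],[-75,0,0,0,0,0,85],[-105,0,0,0,0,0,85],[-135,0,0,0,0,0,85],[-165,0,0,0,0,0,85],[-180,0,0,0,0,0,85],[-180,0,0,0,0,0,85]]

```text
t: 19.6
tcp_pos: [481.9, 229.2, 362.8]
tcp_rot: [-0.006, 0.706, 0.007, 0.708]
ft_force: [0.3, -0.5, 0.6]
width: 84.9
```

Request:
send_rows:
  increments:
    - [[0,-25,10,0,0,0,85],[0,-65,20,0,0,0,85],[0,-105,30,0,0,0,85],[0,-145,40,0,0,0,85],[0,-180,50,0,0,0,85],[0,-200,55,0,0,0,85],[0,-200,55,0,0,0,85],[0,-200,55,0,0,0,85]]

```text
t: 20.6
tcp_pos: [540.0, 31.0, 360.6]
tcp_rot: [-0.007, 0.707, 0.007, 0.707]
ft_force: [-0.8, 0.5, -0.4]
width: 85.2
```

Run:
```python
from h import *
s=sensors.state(); print({k:np.round(s[k],3) for k in ('t','tcp_pos','ft_force','width')})
for n in ['top','side']:
    c=read_camera(n); save(c,n+'7'); w=world(c)
    m=(c['depth']>0)&(np.hypot(w[...,0]-482,w[...,1]-229)<45)&(w[...,2]>45)&(w[...,2]<60)
    print(n,np.median(w[m],0),np.ptp(w[m],axis=0))
    if n=='top': print(np.linalg.lstsq(np.c_[w[m][:,:2]-[482,229],np.ones(m.sum())],w[m][:,2],rcond=None)[0])
    for q in ['cap_center','tray_mid','bottle_a','wash']:
        print(n,q,[(np.round(r['xyz']).tolist(),round(r['confidence'],2)) for r in landmark_of(n,q)][:3])
```

```text
{'t': np.float64(20.6), 'tcp_pos': array([540.031,  30.974, 360.635]), 'ft_force': array([-0.813,  0.484, -0.354]), 'width': np.float64(85.249)}
top [482.07893726 229.29431773  49.59271872] [56.94058152 56.73491457 12.03468217]
[-8.68533455e-03 -1.42110124e-03  4.97102770e+01]
top cap_center [([486.0, 230.0, 24.0], 0.57), ([544.0, -208.0, -0.0], 0.22)]
top tray_mid [([477.0, 227.0, 0.0], 0.83)]
top bottle_a [([586.0, 429.0, 2.0], 0.8), ([504.0, 455.0, 4.0], 0.72)]
top wash [([683.0, -77.0, -3.0], 0.66)]
side [482.91686604 236.74939926  49.5659307 ] [57.04791702 59.81448885  6.93457743]
side cap_center [([488.0, 230.0, 31.0], 0.74)]
side tray_mid [([482.0, 231.0, 4.0], 0.82)]
side bottle_a [([584.0, 429.0, -0.0], 0.86), ([506.0, 457.0, 6.0], 0.71)]
side wash [([685.0, -79.0, -2.0], 0.97)]
```

View pics/side7.png

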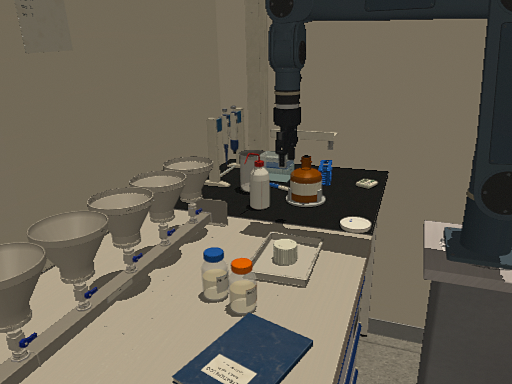

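View pics/top7.png

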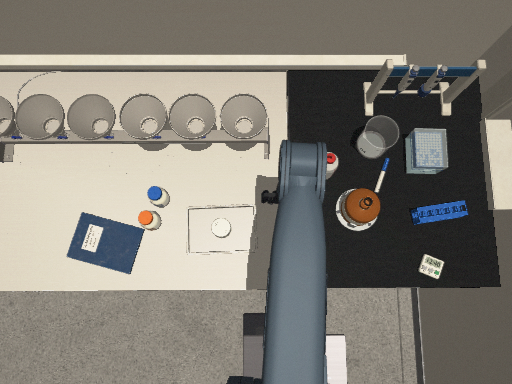

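The cap stands level in the middle of the tray (top (221,227), side (285,251)), its top at z ≈ 49.7 mm against about 50 expected. The jar is open and the bottles haven't moved. Handing in.

```bash
python3 -c "
from h import *
print(arm.finish_job())"
```

```text
the job is handed in; nothing more can be done
None
```

The amber jar is open, and the cap stands open side down near the middle of the steel tray. I handed the job in at about 21 s of the 48 s allowed.

- **Opening:** I pressed the cap down 7.5 mm, until it seated. I then turned it 1.42 rad counter-clockwise, with the press reading 14 to 16 N each time I checked. It lifted off with no resistance.
- **Placing:** I lowered the cap until it touched the tray floor with about 4 N, opened the fingers and moved the arm clear.

**Last checks:**
- **Cap:** it is upright and level to within 0.5°. Its top is at z ≈ 49.7 mm, against about 50 mm expected for a cap standing flat on the floor.
- **Bottles and tray:** the bottles and wash bottle are within network error of where they started. The tray is too, and by eye it has not shifted in the pictures.
- **Forces:** every wrist force I read stayed at or below about 16 N.

**Small disagreements:**
- **Cap position:** the networks put the cap centre 4 to 6 mm further out in x than the depth images did. I take the depth values as right.
- **Finger opening:** it read about 57.5 mm on the 60–62 mm cap, probably pad give. I saw no sign of the cap slipping.

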